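# Start the hold-down bolt in the panel jig's threaded boss

## Robot

A 6-joint arm with a two-finger parallel gripper is mounted at the origin on the work surface. World frame = base frame: x ahead of the robot, y to its left, z up, the work surface at z = 0. Lengths are in m, angles in degrees, forces in N, time in s.
With the tool pointing down it reaches from about 0.3 to 0.75 m from the base axis. Payload 8.5 kg.
Tool frame: the origin (TCP) lies between the finger pads; the fingertips stand env.finger_overhang ahead of it and the grasp point (between the pads) lies 2 mm behind it (env.finger_overhang is the distance from the TCP to the fingertips, in m); z points along the fingers, y is the line along which they close (so a half turn about z gives the same grasp; the last joint's range is limited). The gripper opens to 85 mm and grips with 20 to 120 N. Pads are 22 mm wide; open, the fingers measure 114 mm over their backs; the gripper's body (76 mm by 85 mm) begins 54 mm behind the grasp point. The pads swing forward as they close: fully open they stand 13 mm farther back than shut.
Start: joints at [-77.252, 21.807, 74.336, -0, 83.858, -12.336], TCP at [0.233, -0.498, 0.248] pointing down, gripper open.
Joint ranges: [-178.18, 178.18], [-50.72, 133.34], [12.68, 142.11], [-81.47, 261.47], [9.98, 163.14], [-165.26, 165.26]. Speed limits (degrees/s): [136.94, 136.94, 180, 180, 180, 180].

## Interface

Orientations are given as a 3x3 rotation matrix whose columns are the frame's x, y, z axes.
In Python, from rig import env gives the robot as it stands. The module is installed in compiled form; this text tells all that it offers.
- The arm moves only by the tool jog_arm, never from a script. Its arguments are lists of equal length, an entry for each row: "hand": the finger opening in m, from 0 to 0.0854; "travel": the shift along the world's x, y, z in m, a list of three; "yaw": the turn about the world's z in rad. A call has exactly 5 rows; each row shifts and turns the commanded pose from where the row before left it; what a row does not reach is not made up. A row lasts 1/8 s, in which the tool goes at most 62.5 mm and 10.7 degrees, less where a joint would pass 70% of its speed; a pose out of reach is approached as far as the arm can. A call is refused whole if a number of a shift passes 0.0625 or a number of a turn 0.188, either way. A call with a gripper value outside its range is refused whole. The fingers move at their own pace and stop on an object; "grip_force" is the grip in N (left out, the last holds). Time passes only in rows, so rows that do not move let the fingers close, or fill a call up. It gives the time, the measured TCP pose, the force, the opening and the grip force at its end, in the units of the state.
- env.observe(): the state, without advancing time (a new reading comes with each control period).
- env.get_image(name): name is "scene" or "top" or "wrist"; returns the picture (400x640x3 uint8, red, green, blue); there is no depth.
- env.calibration(name): a dict with "fx", "fy", "cx", "cy" (pixels), "k1" (the pictures are not rectified: a ray, as slopes to the right and down, at radius r is drawn at 1 + k1 r^2 times it, then the intrinsics apply), "position" and "rotation" of the camera in the world; the wrist camera has in their place "hand_eye" (4x4, takes a point from camera to tool coordinates, whose origin is the TCP and whose axes are the flange's). Camera axes: x right, y down, z forward; pixel columns grow to the right and rows downward; lengths in m; the calibration is good to about 2 mm. A picture is of the moment at which its call begins: read the wrist's pose just before it. calibration takes no time and is no camera call.
- env.close_job(): hands the job in; it is judged then, once.
The state is a dict: "time_s": time; "q": joint angles; "qvel": joint speeds; "joint_efforts": joint torques, N m; "position": TCP position; "tool_rot": TCP orientation; "ft_force": force on the tool from outside, world axes, zero at the start; "wrist_torque": the same for the moment, N m; "grip_width": finger opening in m; "gripper_force": force on a finger pad.
Only numpy, scipy, OpenCV 4.12 (cv2) and the standard library are available. Lean on these libraries where they do the work, as an engineer would, in place of code of your own. Each camera call takes 0.05 s, during which the arm holds its last target. There are 200 camera calls.

## Task

Of the three bolts standing on the bench, take the one that fits the threaded boss of the nut plate, set it upright in the boss and turn it backward (anticlockwise from above) until you feel it drop off the start of the thread, then forward (clockwise) one full turn from there. Finish while still gripping its head, the bolt upright and started by that one turn; do not let go. Leave the other two bolts, the tub of nails, the hammer and the jar where they are.

Things in the scene. Friction and masses are not known exactly. Their poses are not given: they have to be found in the camera images.
- bolt_mid: The medium bolt, the one that fits: steel, square head up, standing on its tip; thread 25 mm in outside diameter, core 18.5 mm; 82 mm tall, about 0.22 kg. The lowest 20 mm are a plain pilot, 18.5 mm thick, chamfered 3 mm. Right-hand thread, pitch 8 mm, ridge 2.5 mm thick. Origin at the centre of the tip, z up to the head.
- bolt_head (a point): Centre of the medium bolt's square head, 71 mm above the tip. Head 30 x 30 mm, 22 mm tall (60 to 82 mm above the tip), its flats facing the bolt's own x and y. A dark saw cut on its top, from the centre towards +x, shows on which side the thread starts.
- bolt_thread_start (a point): The lower leading end of the medium bolt's thread: 20 mm above the tip, 11 mm from the axis on the bolt's +x side. From here the thread rises anticlockwise seen from above.
- bolt_thin: The thin bolt: like the medium one in head and height, but its thread is 17 mm in outside diameter. It would fall through the boss; leave it standing. Origin at the centre of the tip.
- bolt_thick: The thick bolt: like the medium one in head and height, but its thread is 33 mm in outside diameter. It does not go into the boss; leave it standing. Origin at the centre of the tip.
- nut_plate: Fixed dark steel plate 120 x 90 x 8 mm (x by y) with an upright round grey boss at its centre, 44 mm outside diameter, top 52 mm above the bench. Bore 28 mm, from the open top to 8 mm above the bench. Four screw heads, 5 mm tall, near the plate's corners. Origin at the centre of its underside, z up.
- boss_rim (a point): Centre of the boss's open top, 52 mm above the bench. In the bore runs one right-hand thread ridge, pitch 8 mm, 3 mm thick, 21 mm free inside it, three turns. Its upper end is on the nut plate's own +x side, marked by a dark filed line on the rim; from there it falls clockwise seen from above.
- boss_start (a point): On the boss's axis, 50 mm above the bench: level of the ridge's upper end. A bolt set in lands on the first turn, lower by 8 mm per turn the farther clockwise of +x its thread start is. Turned anticlockwise it climbs to this level at +x, then drops 8 mm off the ridge's end; one clockwise turn then sinks it 8 mm more. Up-and-down play in the thread 2.5 mm.
- nail_tub: White round open tub of nails, 104 mm across, 50 mm tall, origin under its centre. Leave alone.
- hammer: Small hammer lying flat, 240 mm long along its x. Leave alone.
- jar: Closed jar, 56 mm across, 70 mm tall, origin under its centre. Leave alone.
There are look-alikes about, which are no part of the job. Leave any pink or turquoise look-alike of the bolt_mid alone.

How it is judged (in metres and radians):
On the way, in this order (a step that is already met when the one before it is completed fails the run):
1. the fitting bolt stands in the boss with its thread on the upper end of the boss's thread, just before the drop (angle between bolt_mid's own z axis and vertical below 0.12 rad and horizontal distance between bolt_mid and boss_start below 0.005 m and x of bolt_thread_start in the frame of boss_start above 0.005 m and y of bolt_thread_start in the frame of boss_start below 0.001 m and z of bolt_thread_start in the frame of boss_start between -0.0028 and 0.0015 m), for 0.1 s.
2. turned backward past the end of the thread, it has dropped (angle between bolt_mid's own z axis and vertical below 0.12 rad and horizontal distance between bolt_mid and boss_start below 0.005 m and x of bolt_thread_start in the frame of boss_start above 0 m and y of bolt_thread_start in the frame of boss_start above -0.002 m and z of bolt_thread_start in the frame of boss_start between -0.0105 and -0.0045 m), for 0.1 s.
At the end, for the whole second after the job is handed in: The medium bolt is upright (within 0.12 rad) in the boss, one turn (within a quarter turn) past the drop, its thread start 12.5 to 18.5 mm below the boss's thread end and on the plate's +x side, at rest and gripped by the fingers with more than 4 N (angle between bolt_mid's own z axis and vertical below 0.12 rad and horizontal distance between bolt_mid and boss_start below 0.005 m and x of bolt_thread_start in the frame of boss_start above -0.001 m and z of bolt_thread_start in the frame of boss_start between -0.0185 and -0.0125 m and contact force between the fingers and bolt_mid above 4 N and linear speed of bolt_mid below 0.02 m/s); the arm keeps its last pose, push and grip.
It fails at once if the tub of nails is pushed more than 30 mm (distance of nail_tub from where it was at the start of the episode above 0.03 m).
It fails at once if the hammer is pushed more than 30 mm (distance of hammer from where it was at the start of the episode above 0.03 m).
It fails at once if the jar is pushed more than 30 mm (distance of jar from where it was at the start of the episode above 0.03 m).
It fails at once if the thin bolt is moved more than 30 mm or knocked over (distance of bolt_thin from where it was at the start of the episode above 0.03 m or angle between bolt_thin's own z axis and vertical above 0.5 rad).
It fails at once if the thick bolt is moved more than 30 mm or knocked over (distance of bolt_thick from where it was at the start of the episode above 0.03 m or angle between bolt_thick's own z axis and vertical above 0.5 rad).
It also fails if it takes over 72 s, if anything falls off the work surface, if the arm or the gripper's body presses on something with over 40 N, if the wrist force passes 120 N, or if a joint passes its speed limit or range.

## Working session

There is one attempt and no reset: what is moved stays moved. The work goes in short steps, Python scripts to look and compute and a tool call to move; the robot and the scene stay as the last step left them, time stands still between calls to the robot, and variables do not carry over. Pictures are saved under pics/ and viewed, at most 10 in all, crops included, and the job is handed in when it is done.

Besides the shell and the picture viewer there is one more tool, called after "Request:" as name(argument=value, ...), one argument or row to a line, values as JSON. jog_arm: Moves the arm, as the interface text tells. Its arguments: {"type":"object","properties":{"hand":{"type":"array"},"travel":{"type":"array"},"yaw":{"type":"array"},"grip_force":{"type":"number"}},"required":["hand","travel","yaw"]}

```bash
mkdir -p pics; cat > h.py <<'E'
import numpy as np, cv2
from rig import env
def cal(n):
    c=env.calibration(n)
    if n=='wrist':
        s=env.observe(); T=np.eye(4); T[:3,:3]=s['tool_rot']; T[:3,3]=s['position']
        T=T@np.array(c['hand_eye']); R,p=T[:3,:3],T[:3,3]
    else: R,p=np.array(c['rotation']),np.array(c['position'])
    K=np.array([[c['fx'],0,c['cx']],[0,c['fy'],c['cy']],[0,0,1.]])
    return K,np.array([c['k1'],0,0,0.]),R,p
def snap(n,f):
    C=cal(n); im=env.get_image(n)[:,:,::-1].copy(); cv2.imwrite('pics/'+f+'.png',im); return C,im
def ray(C,uv):
    K,d,R,p=C
    x=cv2.undistortPoints(np.array([[uv]],float),K,d)[0,0]
    v=R@np.array([x[0],x[1],1]); return p,v/np.linalg.norm(v)
def atz(C,uv,z):
    p,v=ray(C,uv); return p+v*(z-p[2])/v[2]
def tri(obs):
    A=np.zeros((3,3));b=np.zeros(3);rs=[ray(*o) for o in obs]
    for p,v in rs:
        M=np.eye(3)-np.outer(v,v);A+=M;b+=M@p
    x=np.linalg.solve(A,b); return x,[np.linalg.norm(np.cross(x-p,v)) for p,v in rs]
def proj(C,P):
    K,d,R,p=C
    return cv2.projectPoints(np.array([P],float),cv2.Rodrigues(R.T)[0],-R.T@p,K,d)[0][0,0]
E
python3 - <<'E'
from h import *
np.set_printoptions(precision=4,suppress=True)
for n in('scene','top'):
    C,im=snap(n,n+'0'); print(n,C[0].tolist(),C[1],C[3],C[2].tolist())
s=env.observe();print(s['position'],s['tool_rot'],s['grip_width'],s['time_s'],env.finger_overhang)
print(env.calibration('wrist'))
E
```

```text
scene [[362.1917905487572, 0.0, 319.22851445122353], [0.0, 362.1917905487572, 193.40600638608709], [0.0, 0.0, 1.0]] [-0.0566  0.      0.      0.    ] [0.9239 0.4781 0.6285] [[-0.8178992685431452, 0.3835565154491402, -0.42886499737458356], [0.5753433561006899, 0.551133475334975, -0.6043442023846901], [0.004561700054017393, -0.741037307982335, -0.671448359198912]]
top [[406.8722591085147, 0.0, 317.8928396353575], [0.0, 406.8722591085147, 198.58770863048693], [0.0, 0.0, 1.0]] [-0.0267  0.      0.      0.    ] [ 0.3718 -0.0261  1.0383] [[-0.07084958524040072, -0.9749943295772997, 0.2106333154165678], [-0.9974775554352387, 0.07017073743320631, -0.010704859224679314], [-0.004343118027796112, -0.21086043939106305, -0.9775065280731401]]
[ 0.2331 -0.4979  0.2478] [[ 0.9057  0.424  -0.0003]
 [ 0.424  -0.9057  0.0012]
 [ 0.0003 -0.0012 -1.    ]] 0.08529164551407345 0.1 0.017
{'fx': 322.4299742370216, 'fy': 322.4299742370216, 'cx': 313.58078355899676, 'cy': 196.36781357188312, 'k1': 0.016589850345816823, 'hand_eye': array([[ 0.0012, -0.9631, -0.2692,  0.0664],
       [ 1.    ,  0.0011,  0.0005,  0.0005],
       [-0.0002, -0.2692,  0.9631, -0.1257],
       [ 0.    ,  0.    ,  0.    ,  1.    ]])}
```

View pics/top0.png

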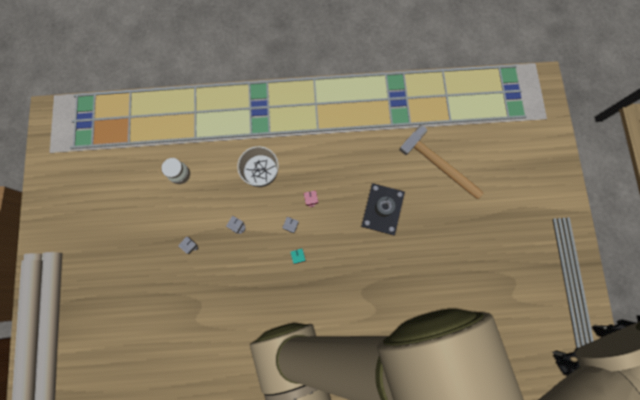

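View pics/scene0.png

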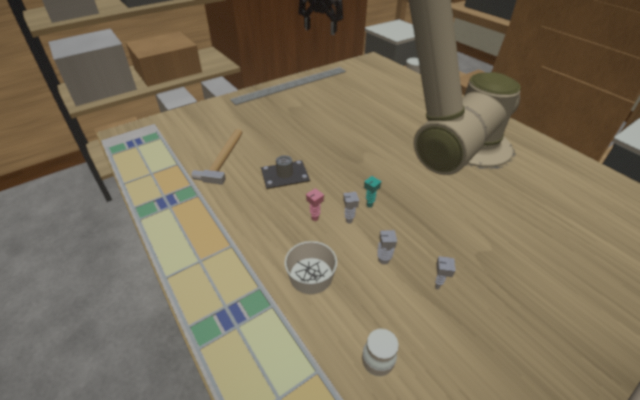

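The top view shows steel bolts at (188,245), (236,225) and (290,225), pink at (311,199), turquoise at (298,257) and the boss at (385,206). In the scene view the same three steel bolts are at (446,267), (388,240) and (351,200). I'll enlarge the view to compare their thicknesses.

```bash
python3 - <<'E'
from h import *
np.set_printoptions(precision=4,suppress=True)
a=cv2.imread('pics/scene0.png')[170:295,250:470]; b=cv2.imread('pics/top0.png')[170:270,170:420]
a=cv2.resize(a,None,fx=3.2,fy=3.2,interpolation=cv2.INTER_CUBIC)[:, :704]; b=cv2.resize(b,None,fx=2,fy=2,interpolation=cv2.INTER_CUBIC)
m=np.zeros((a.shape[0]+b.shape[0],720,3),np.uint8); m[:a.shape[0],:a.shape[1]]=a; m[a.shape[0]:,:b.shape[1]]=b
cv2.imwrite('pics/m1.png',m);print(m.shape)
S=cal('scene');T=cal('top')
for n,s,t in(('A',(351,200),(290,225)),('B',(388,238),(236,225)),('C',(446,266),(188,245)),('boss',(284,160),(386,205))):
    print(n,tri([(S,s),(T,t)]),atz(T,t,.082))
E
```

```text
(600, 720, 3)
A (array([0.5208, 0.0345, 0.0698]), [np.float64(0.00027467076300759187), np.float64(0.00027467076300761285)]) [0.5187 0.0339 0.082 ]
B (array([0.5297, 0.1648, 0.0692]), [np.float64(0.0002718175554077392), np.float64(0.0002718175554077636)]) [0.5278 0.162  0.082 ]
C (array([0.4891, 0.2808, 0.0712]), [np.float64(0.0007451354581172417), np.float64(0.0007451354581172352)]) [0.4882 0.2767 0.082 ]
boss (array([ 0.5559, -0.2035,  0.0506]), [np.float64(0.0006201465030114507), np.float64(0.0006201465030113223)]) [ 0.5505 -0.1983  0.082 ]
```

View pics/m1.png

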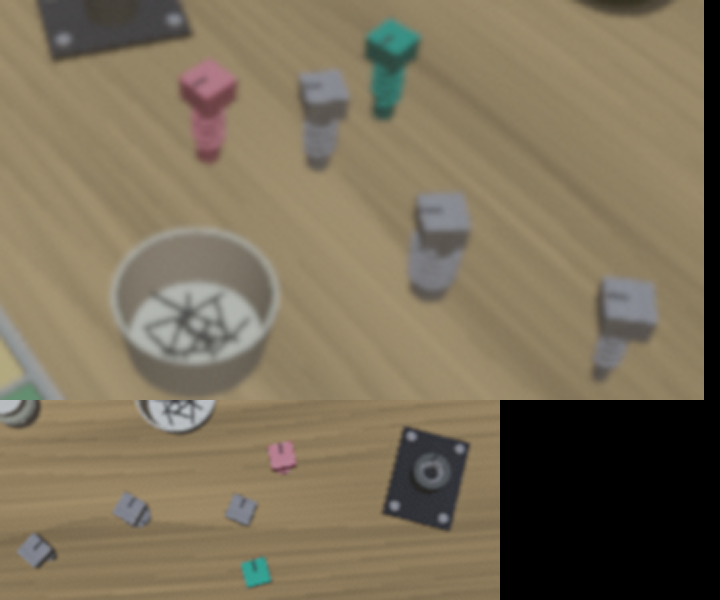

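Bolt A at scene (351,200) has the middle thickness, so it's bolt_mid, at about (0.521, 0.034). B is the thick bolt and C the thin one. Next I'll move above the boss to look from close by.

Request:
jog_arm(
  hand=[0.085,0.085,0.085,0.085,0.085],
  travel=[
    [0.035,0.032,0],
    [0.035,0.032,0],
    [0.035,0.032,0],
    [0.035,0.032,0],
    [0.035,0.032,0],
  ],
  yaw=[0,0,0,0,0],
  grip_force=40,
)

```text
time_s: 0.72
position: [0.4091, -0.3368, 0.2481]
tool_rot: [[0.906, 0.424, -0.0], [0.424, -0.906, 0.0], [-0.0, -0.001, -1.0]]
ft_force: [-0.4, -0.7, 0.9]
grip_width: 0.0849
gripper_force: 0.0
```

Request:
jog_arm(
  hand=[0.085,0.085,0.085,0.085,0.085],
  travel=[
    [0.035,0.03,0],
    [0.035,0.03,0],
    [0.035,0.03,0],
    [0.03,0.03,0],
    [0,0,0],
  ],
  yaw=[0,0,0,0,0],
)

```text
time_s: 1.35
position: [0.5444, -0.216, 0.2477]
tool_rot: [[0.904, 0.427, -0.001], [0.427, -0.904, 0.001], [-0.0, -0.001, -1.0]]
ft_force: [-0.9, -0.1, 0.5]
grip_width: 0.0851
gripper_force: 0.0
```

```bash
python3 - <<'E'
from h import *
np.set_printoptions(precision=4,suppress=True)
s=env.observe();print(s['position'],s['tool_rot'][:,0],s['time_s'],s['q'])
C,im=snap('wrist','w1')
print(proj(C,[.556,-.2035,.052]))
E
```

```text
[ 0.5444 -0.216   0.2477] [ 0.9041  0.4273 -0.0003] 1.35 [-33.2201  25.4862  68.4393   0.0197  86.1356  31.4852]
[306.8879 158.6107]
```

View pics/w1.png

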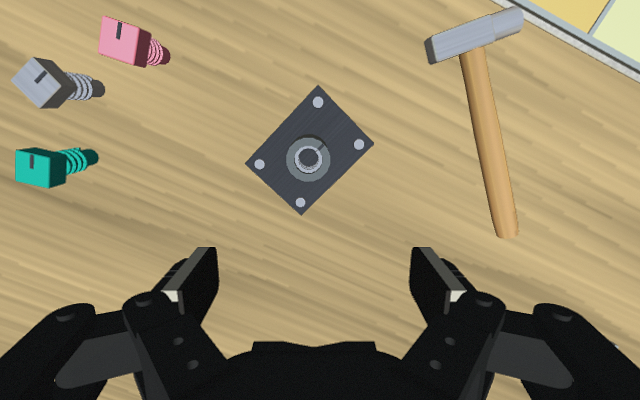

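The wrist view shows the plate with its corners at about (319,85), (374,145), (302,215) and (246,163), the boss at (308,158), and the filed line pointing up-right, about world −20°. Next I'll refine the plate pose and move over the bolt.

```bash
python3 - <<'E'
from h import *
np.set_printoptions(precision=4,suppress=True)
C=cal('wrist');im=cv2.imread('pics/w1.png')
for z in (.008,.052):
    # rectify to world plane: 0.25mm px around boss
    g=np.arange(-.08,.08,.00025); X,Y=np.meshgrid(.553+g,-.203+g,indexing='ij')
    P=np.stack([X,Y,np.full_like(X,z)],-1).reshape(-1,3)
    K,d,R,p=C
    uv=cv2.projectPoints(P,cv2.Rodrigues(R.T)[0],-R.T@p,K,d)[0].reshape(X.shape+(2,)).astype(np.float32)
    r=cv2.remap(im,uv[...,0],uv[...,1],cv2.INTER_CUBIC)
    gr=cv2.cvtColor(r,cv2.COLOR_BGR2GRAY)
    cv2.imwrite(f'pics/rect{int(z*1000)}.png',r)
    if z<.02:
        m=((r.max(2)<105)).astype(np.uint8); m=cv2.morphologyEx(m,cv2.MORPH_OPEN,np.ones((9,9)))
        c=max(cv2.findContours(m,0,2)[0],key=cv2.contourArea); (a,b),(w,h),ang=cv2.minAreaRect(c)
        print('plate',.473+b*.00025,-.283+a*.00025,w*.25,h*.25,ang)
    else: sub=r
z=sub[200:440,200:440]; cv2.imwrite('pics/rimz.png',cv2.resize(z,None,fx=2.3,fy=2.3))
E
```

```text
plate 0.5546358032226563 -0.20604578399658202 90.01020050048828 119.95970153808594 19.22568130493164
```

View pics/rimz.png

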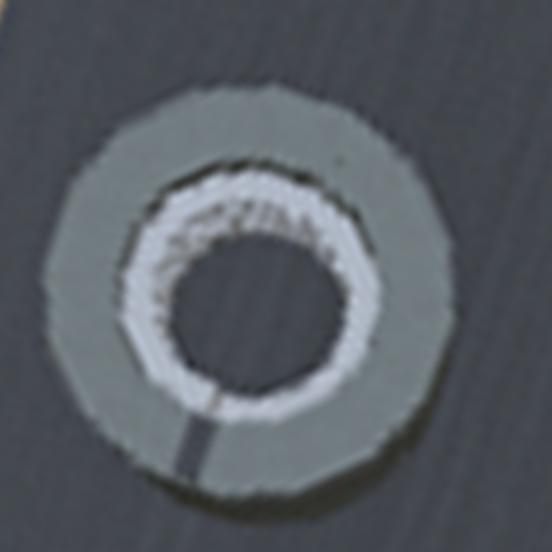

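Request:
jog_arm(
  hand=[0.085,0.085,0.085,0.085,0.085],
  travel=[
    [-0.005,0.05,0],
    [-0.005,0.05,0],
    [-0.005,0.05,0],
    [-0.005,0.05,0],
    [-0.004,0.05,0],
  ],
  yaw=[0.18,0.18,0.18,0.18,0.18],
)

```text
time_s: 2.02
position: [0.5185, 0.0323, 0.2483]
tool_rot: [[0.227, 0.974, -0.0], [0.974, -0.227, -0.0], [-0.0, -0.0, -1.0]]
ft_force: [0.8, 0.4, 0.7]
grip_width: 0.0854
gripper_force: 0.0
```

Request:
jog_arm(
  hand=[0.085,0.085,0.085,0.085,0.085],
  travel=[
    [0,0,0],
    [0,0,0],
    [0,0,0],
    [0,0,0],
    [0,0,0],
  ],
  yaw=[0.18,0.18,0.18,0.18,0.18],
)

```text
time_s: 2.65
position: [0.5188, 0.0308, 0.2482]
tool_rot: [[-0.622, 0.783, -0.0], [0.783, 0.622, -0.0], [0.0, -0.0, -1.0]]
ft_force: [0.5, 0.5, 0.8]
grip_width: 0.0852
gripper_force: 0.0
```

Request:
jog_arm(
  hand=[0.065,0.065,0.065,0.065,0.065],
  travel=[
    [0,0,0],
    [0,0,0],
    [0,0,0],
    [0,0,0],
    [0,0,0],
  ],
  yaw=[0.18,0.18,0.04,0,0],
)

```text
time_s: 3.28
position: [0.519, 0.0313, 0.2483]
tool_rot: [[-0.875, 0.484, -0.0], [0.484, 0.875, -0.0], [0.0, -0.0, -1.0]]
ft_force: [0.5, -0.2, -0.5]
grip_width: 0.065
gripper_force: 0.0
```

```bash
python3 - <<'E'
from h import *
np.set_printoptions(precision=4,suppress=True)
s=env.observe();print(s['position'],s['tool_rot'][:,0],s['time_s'],s['q'])
C,im=snap('wrist','w2')
print(proj(C,[.521,.0345,.082]))
E
```

```text
[0.519  0.0313 0.2483] [-0.8749  0.4842  0.0002] 3.275 [ -9.6008  18.7937  79.0288  -0.008   82.1908 -70.6371]
[319.4324 183.4242]
```

View pics/w2.png

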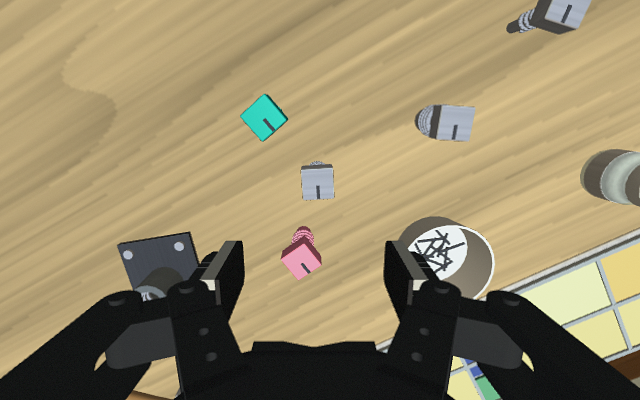

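The wrist view shows bolt_mid's head centred at (318,182) with its saw cut pointing down, towards −tool x. The neighbours are clear of the fingers' closing line. Plate: centre (0.5547, −0.206), own x at −19.2°. Next I'll measure the head.

```bash
cat >> h.py <<'E'
def rect(C,im,x,y,z,h=.03,s=.00025):
    g=np.arange(-h,h,s); X,Y=np.meshgrid(x+g,y+g,indexing='ij'); K,d,R,p=C
    P=np.stack([X,Y,np.full_like(X,z)],-1).reshape(-1,3)
    uv=cv2.projectPoints(P,cv2.Rodrigues(R.T)[0],-R.T@p,K,d)[0].reshape(X.shape+(2,)).astype(np.float32)
    return cv2.remap(im,uv[...,0],uv[...,1],cv2.INTER_CUBIC)
def head(C,im,x,y,z,h=.03,s=.00025,thr=125):
    r=rect(C,im,x,y,z,h,s).astype(int)
    m=((r.max(2)-r.min(2)<30)&(r.max(2)>thr)).astype(np.uint8); m=cv2.morphologyEx(m,cv2.MORPH_CLOSE,np.ones((15,15)));m=cv2.morphologyEx(m,cv2.MORPH_OPEN,np.ones((25,25)))
    c=max(cv2.findContours(m,0,2)[0],key=cv2.contourArea); (a,b),(w,hh),ang=cv2.minAreaRect(c)
    cv2.drawContours(rr:=r.astype(np.uint8).copy(),[cv2.boxPoints(((a,b),(w,hh),ang)).astype(int)],0,(0,0,255),1)
    return x-h+b*s,y-h+a*s,w*s,hh*s,-ang,rr
E
python3 - <<'E'
from h import *
C=cal('wrist');im=cv2.imread('pics/w2.png')
*v,r=head(C,im,.521,.0345,.082); print(np.round(v,4)); cv2.imwrite('pics/h2.png',cv2.resize(r,None,fx=2,fy=2))
S,T=cal('scene'),cal('top'); print(tri([(C,(318,182)),(S,(350,195))]),tri([(C,(318,182)),(T,(290,225))]))
E
```

```text
[  0.5174   0.0342   0.0297   0.0367 -25.4633]
(array([0.5206266 , 0.03238315, 0.0823802 ]), [np.float64(0.0022226502750955376), np.float64(0.0022226502750954764)]) (array([0.51899287, 0.03402815, 0.08199229]), [np.float64(0.0003109228481299861), np.float64(0.00031092284812991194)])
```

View pics/h2.png

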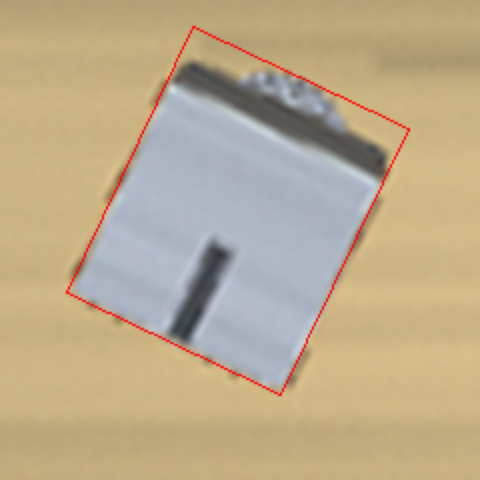

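Request:
jog_arm(
  hand=[0.065,0.065,0.065,0.065,0.065],
  travel=[
    [0.0016,0.0017,-0.04],
    [0,0,-0.04],
    [0,0,-0.04],
    [0,0,-0.037],
    [0,0,-0.02],
  ],
  yaw=[0.062,0,0,0,0],
  grip_force=60,
)

```text
time_s: 3.95
position: [0.5201, 0.0335, 0.0696]
tool_rot: [[-0.904, 0.428, -0.002], [0.428, 0.904, 0.0], [0.002, -0.001, -1.0]]
ft_force: [0.8, -0.4, 1.0]
grip_width: 0.0648
gripper_force: 0.0
```

Request:
jog_arm(
  hand=[0.03,0.025,0.025,0.025,0.025],
  travel=[
    [0,0,0],
    [0,0,0],
    [0,0,0],
    [0,0,0],
    [0,0,0],
  ],
  yaw=[0,0,0,0,0],
)

```text
time_s: 4.58
position: [0.5214, 0.0335, 0.0724]
tool_rot: [[-0.904, 0.428, 0.002], [0.428, 0.904, -0.0], [-0.002, 0.001, -1.0]]
ft_force: [0.4, -0.6, 6.3]
grip_width: 0.0289
gripper_force: 60.0
```

Request:
jog_arm(
  hand=[0.025,0.025,0.025,0.025,0.025],
  travel=[
    [0,0,0.05],
    [0,0,0.055],
    [0.007,-0.046,0],
    [0.007,-0.048,0],
    [0.007,-0.048,0],
  ],
  yaw=[0,0,-0.1,-0.1,-0.1],
)

```text
time_s: 5.2
position: [0.5416, -0.1097, 0.1764]
tool_rot: [[-0.735, 0.678, -0.0], [0.678, 0.735, 0.0], [0.0, -0.0, -1.0]]
ft_force: [0.5, 0.4, -1.7]
grip_width: 0.0288
gripper_force: 60.2
```

Request:
jog_arm(
  hand=[0.025,0.025,0.025,0.025,0.025],
  travel=[
    [0.007,-0.048,0],
    [0.0061,-0.049,0],
    [0,0,-0.02],
    [0,0,0],
    [0,0,0],
  ],
  yaw=[-0.1,-0.103,0,0,0],
)

```text
time_s: 5.82
position: [0.555, -0.2049, 0.1569]
tool_rot: [[-0.587, 0.81, 0.0], [0.81, 0.587, -0.0], [-0.0, 0.0, -1.0]]
ft_force: [1.0, 0.1, -1.7]
grip_width: 0.0293
gripper_force: 60.1
```

```bash
python3 - <<'E'
from h import *
np.set_printoptions(precision=4,suppress=True)
s=env.observe();print(s['position'],s['tool_rot'][:,0],s['time_s'],s['q'])
C,im=snap('wrist','w3'); S,si=snap('scene','s3'); T,ti=snap('top','t3')
for c in (C,S,T): print(proj(c,[.5547,-.206,.052]),proj(c,[s['position'][0],s['position'][1],s['position'][2]-.071]))
b=proj(S,[.5547,-.206,.07]).astype(int)
c=si[b[1]-45:b[1]+45,b[0]-45:b[0]+45]; w=im[100:400,160:480]
b=proj(T,[.5547,-.206,.07]).astype(int); t=ti[b[1]-45:b[1]+45,b[0]-45:b[0]+45]
m=np.zeros((600,800,3),np.uint8); m[:300,:300]=cv2.resize(c,(300,300),interpolation=cv2.INTER_CUBIC); m[:300,300:600]=cv2.resize(t,(300,300),interpolation=cv2.INTER_CUBIC); m[300:,:320]=w
cv2.imwrite('pics/m3.png',m)
E
```

```text
[ 0.555  -0.2049  0.1569] [-0.5866  0.8099 -0.0003] 5.825 [-31.7238  30.3341  75.7665   0.0009  73.8834 -67.6367]
[314.7276 201.7945] [316.1655 215.7221]
[283.6415 158.8961] [282.9758 148.5879]
[386.9876 205.4867] [388.8228 202.6532]
```

View pics/m3.png

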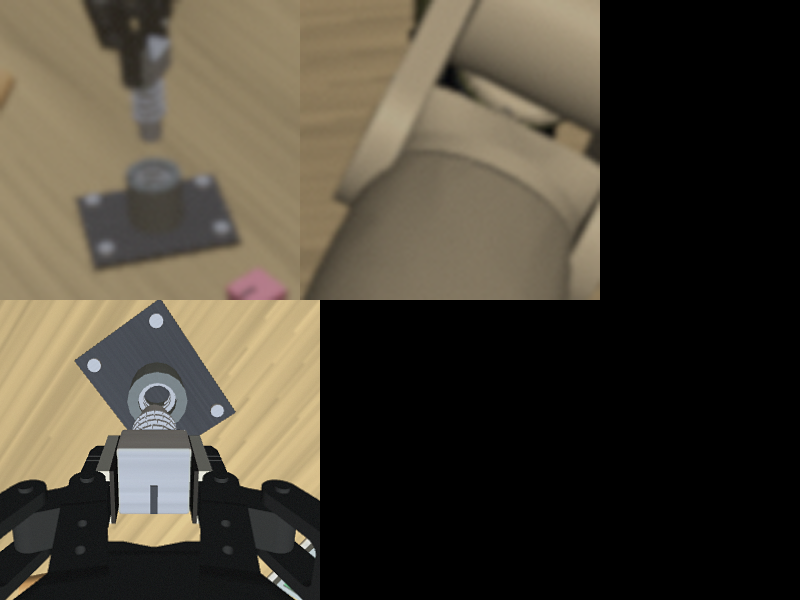

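The wrist and scene views show the bolt held upright just above the boss, with its tip over the bore (wrist crop about (155,400)). I'll check alignment with an overlay.

```bash
python3 - <<'E'
from h import *
C=cal('wrist');im=cv2.imread('pics/w3.png'); s=env.observe()
y0,x0,f=170,240,5
z=cv2.resize(im[y0:y0+120,x0:x0+150],None,fx=f,fy=f,interpolation=cv2.INTER_CUBIC)
def circ(c,r,col):
    P=[proj(C,[c[0]+r*np.cos(a),c[1]+r*np.sin(a),c[2]]) for a in np.linspace(0,6.283,60)]
    cv2.polylines(z,[((np.array(P)-[x0,y0]+.5)*f).astype(int)],False,col,1)
circ([.5547,-.206,.052],.022,(0,255,0));circ([.5547,-.206,.052],.014,(0,255,0))
p=s['position']; 
circ([p[0],p[1],p[2]-.071],.00625,(0,0,255)); circ([p[0],p[1],p[2]-.068],.00925,(0,0,255)); circ([p[0],p[1],p[2]-.051],.00925,(0,255,255))
cv2.imwrite('pics/o3.png',z)
E
```

```text
(no output)
```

View pics/o3.png

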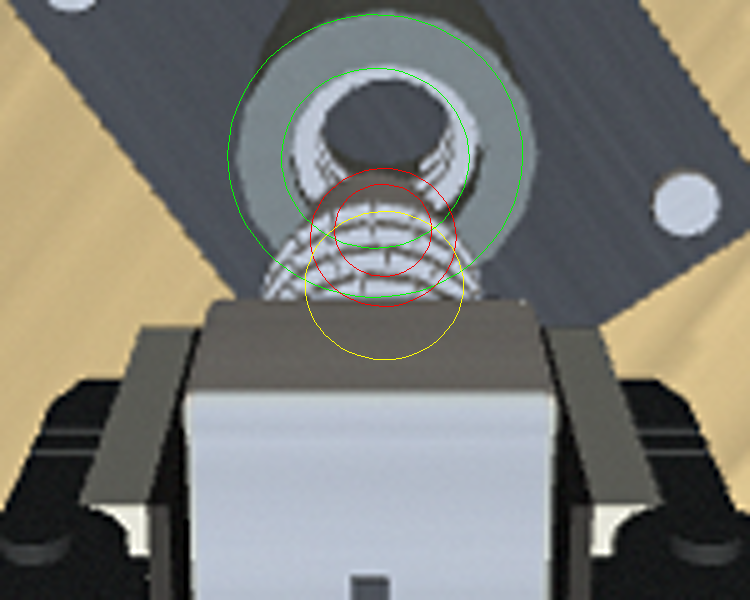

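```bash
python3 - <<'E'
from h import *
np.set_printoptions(precision=4,suppress=True)
for i in range(6):
    C=cal('wrist'); s=env.observe(); s2=env.observe(); R=s['tool_rot']; p=s['position']
    print(p,s2['position'],R[2],R.T@(C[3]-p), proj(C,p),proj(C,p-[0,0,.071]),np.degrees(np.arctan2(R[1,0],R[0,0])))
    env.get_image('wrist')
np.set_printoptions(precision=5); print(env.calibration('wrist')['hand_eye'])
E
```

```text
[ 0.5551 -0.205   0.1571] [ 0.5551 -0.205   0.1571] [-0.0011  0.0004 -1.    ] [ 0.0677 -0.0015 -0.1257] [317.2792 269.402 ] [316.1295 215.6302] 125.91684836195289
[ 0.5551 -0.205   0.157 ] [ 0.5551 -0.205   0.157 ] [-0.001   0.0004 -1.    ] [ 0.0677 -0.0015 -0.1257] [317.2793 269.4017] [316.1373 215.6466] 125.91168819964844
[ 0.555  -0.2051  0.1569] [ 0.555  -0.2051  0.1569] [-0.0008  0.0003 -1.    ] [ 0.0677 -0.0015 -0.1257] [317.2793 269.4013] [316.1453 215.6668] 125.90385711225075
[ 0.555  -0.2052  0.1567] [ 0.555  -0.2052  0.1567] [-0.0006  0.0002 -1.    ] [ 0.0677 -0.0015 -0.1257] [317.2794 269.401 ] [316.156  215.6834] 125.89482529511133
[ 0.555  -0.2052  0.1567] [ 0.555  -0.2052  0.1567] [-0.0005  0.0002 -1.    ] [ 0.0677 -0.0015 -0.1257] [317.2795 269.4006] [316.1592 215.6952] 125.889153685194
[ 0.5549 -0.2053  0.1566] [ 0.5549 -0.2053  0.1566] [-0.0003  0.0001 -1.    ] [ 0.0677 -0.0015 -0.1257] [317.2795 269.4003] [316.166  215.7167] 125.88226102353067
[[ 0.00116 -0.96336 -0.26821  0.06773]
 [ 1.       0.00141 -0.00073 -0.00154]
 [ 0.00108 -0.26821  0.96336 -0.12574]
 [ 0.       0.       0.       1.     ]]
```

The hand-eye calibration changes between readings, so I'll use the relative view. The boss sits about 2.3 mm in +tool y from the bolt, at about (0.5567, −0.2036), which agrees with the scene and top triangulation. I'll correct by that and lower.

Request:
jog_arm(
  hand=[0.025,0.025,0.025,0.025,0.025],
  travel=[
    [0.0019,0.0016,0],
    [0,0,-0.012],
    [0,0,-0.012],
    [0,0,-0.01],
    [0,0,-0.006],
  ],
  yaw=[0,0,0,0,0],
)

```text
time_s: 6.9
position: [0.5565, -0.2037, 0.1153]
tool_rot: [[-0.586, 0.81, -0.001], [0.81, 0.586, 0.001], [0.001, -0.0, -1.0]]
ft_force: [1.3, -1.4, -2.5]
grip_width: 0.029
gripper_force: 60.1
```

Request:
jog_arm(
  hand=[0.025,0.025,0.025,0.025,0.025],
  travel=[
    [0,0,-0.004],
    [0,0,-0.004],
    [0,0,-0.002],
    [0,0,0],
    [0,0,0],
  ],
  yaw=[0,0,0,0,0],
)

```text
time_s: 7.52
position: [0.5569, -0.2039, 0.1065]
tool_rot: [[-0.586, 0.81, 0.0], [0.81, 0.586, -0.0], [-0.0, 0.0, -1.0]]
ft_force: [-0.3, 0.8, -1.7]
grip_width: 0.0289
gripper_force: 60.1
```

The pilot is in the bore with no side force. I'll lower gently to feel for the landing.

Request:
jog_arm(
  hand=[0.025,0.025,0.025,0.025,0.025],
  travel=[
    [0,0,-0.003],
    [0,0,-0.001],
    [0,0,-0.001],
    [0,0,0],
    [0,0,0],
  ],
  yaw=[0,0,0,0,0],
)

```text
time_s: 8.15
position: [0.5568, -0.2038, 0.1015]
tool_rot: [[-0.586, 0.81, 0.0], [0.81, 0.586, -0.0], [-0.0, 0.0, -1.0]]
ft_force: [-0.8, 0.9, 1.0]
grip_width: 0.0291
gripper_force: 60.7
```

Request:
jog_arm(
  hand=[0.025,0.025,0.025,0.025,0.025],
  travel=[
    [0,0,-0.0005],
    [0,0,-0.0005],
    [0,0,0],
    [0,0,0],
    [0,0,0],
  ],
  yaw=[0,0,0,0,0],
)

```text
time_s: 8.78
position: [0.5569, -0.2039, 0.1013]
tool_rot: [[-0.586, 0.81, 0.001], [0.81, 0.586, -0.001], [-0.001, 0.0, -1.0]]
ft_force: [-3.7, 1.5, 7.7]
grip_width: 0.0291
gripper_force: 61.6
```

It landed at TCP z 0.1013 (thread start about 0.3 mm above the reference level) with 8 N. Now I'll turn backward, following the climb.

Request:
jog_arm(
  hand=[0.025,0.025,0.025,0.025,0.025],
  travel=[
    [0,0,0.0001],
    [0,0,0.0002],
    [0,0,0.0002],
    [0,0,0.0001],
    [0,0,0],
  ],
  yaw=[0.1,0.11,0.11,0.1,0],
)

```text
time_s: 9.4
position: [0.5569, -0.2044, 0.1016]
tool_rot: [[-0.865, 0.502, 0.001], [0.502, 0.865, -0.001], [-0.002, -0.001, -1.0]]
ft_force: [-2.3, -1.9, 5.0]
grip_width: 0.0288
gripper_force: 61.0
```

Request:
jog_arm(
  hand=[0.025,0.025,0.025,0.025,0.025],
  travel=[
    [0,0,0.0001],
    [0,0,0],
    [0,0,0],
    [0,0,0],
    [0,0,0],
  ],
  yaw=[0.13,0.13,0.13,0.13,0],
)

```text
time_s: 10.02
position: [0.5567, -0.2037, 0.1006]
tool_rot: [[-1.0, 0.007, -0.0], [0.007, 1.0, 0.0], [0.0, 0.0, -1.0]]
ft_force: [0.7, -0.2, -1.9]
grip_width: 0.0292
gripper_force: 60.1
```

The push vanished (−1.9 N is only the bolt's weight), so it's past the thread end. Next I'll lower it by the drop.

Request:
jog_arm(
  hand=[0.025,0.025,0.025,0.025,0.025],
  travel=[
    [0,0,-0.002],
    [0,0,-0.002],
    [0,0,-0.0015],
    [0,0,0],
    [0,0,0],
  ],
  yaw=[0.05,0,0,0,0],
)

```text
time_s: 10.65
position: [0.5568, -0.2038, 0.0956]
tool_rot: [[-0.999, -0.045, 0.0], [-0.045, 0.999, -0.0], [-0.0, -0.0, -1.0]]
ft_force: [0.2, -0.8, -2.2]
grip_width: 0.0291
gripper_force: 60.1
```

Request:
jog_arm(
  hand=[0.025,0.025,0.025,0.025,0.025],
  travel=[
    [0,0,-0.0008],
    [0,0,-0.0005],
    [0,0,0],
    [0,0,0],
    [0,0,0],
  ],
  yaw=[0,0,0,0,0],
)

```text
time_s: 11.28
position: [0.5569, -0.2038, 0.0949]
tool_rot: [[-0.999, -0.045, 0.001], [-0.045, 0.999, -0.001], [-0.001, -0.001, -1.0]]
ft_force: [-1.1, 1.5, 6.3]
grip_width: 0.029
gripper_force: 61.2
```

The bolt dropped about 6.5 mm and rests at 0.0949 with 8 N. Now clockwise, sinking 8 mm per turn (0.23 mm per 0.18 rad).

Request:
jog_arm(
  hand=[0.025,0.025,0.025,0.025,0.025],
  travel=[
    [0,0,0.0003],
    [0,0,-0.0002],
    [0,0,-0.0002],
    [0,0,-0.0002],
    [0,0,-0.0002],
  ],
  yaw=[-0.1,-0.18,-0.18,-0.18,-0.18],
)

```text
time_s: 11.9
position: [0.5572, -0.2041, 0.094]
tool_rot: [[-0.71, 0.704, 0.001], [0.704, 0.71, -0.001], [-0.002, 0.0, -1.0]]
ft_force: [0.5, -1.3, 0.9]
grip_width: 0.0288
gripper_force: 60.5
```

Request:
jog_arm(
  hand=[0.025,0.025,0.025,0.025,0.025],
  travel=[
    [0,0,-0.0003],
    [0,0,-0.0002],
    [0,0,-0.0002],
    [0,0,-0.0002],
    [0,0,-0.0002],
  ],
  yaw=[-0.18,-0.18,-0.18,-0.18,-0.18],
)

```text
time_s: 12.52
position: [0.5571, -0.2041, 0.0929]
tool_rot: [[0.11, 0.994, 0.001], [0.994, -0.11, -0.001], [-0.001, 0.001, -1.0]]
ft_force: [-0.1, 1.0, 0.5]
grip_width: 0.0291
gripper_force: 60.5
```

Request:
jog_arm(
  hand=[0.025,0.025,0.025,0.025,0.025],
  travel=[
    [0,0,-0.0003],
    [0,0,-0.0002],
    [0,0,-0.0002],
    [0,0,-0.0003],
    [0,0,-0.0002],
  ],
  yaw=[-0.18,-0.18,-0.18,-0.18,-0.18],
)

```text
time_s: 13.15
position: [0.5571, -0.2042, 0.0917]
tool_rot: [[0.847, 0.532, 0.001], [0.532, -0.847, -0.001], [0.0, 0.001, -1.0]]
ft_force: [-0.1, -1.1, 1.8]
grip_width: 0.0287
gripper_force: 60.6
```

Request:
jog_arm(
  hand=[0.025,0.025,0.025,0.025,0.025],
  travel=[
    [0,0,-0.0003],
    [0,0,-0.0002],
    [0,0,-0.0002],
    [0,0,-0.0002],
    [0,0,-0.0002],
  ],
  yaw=[-0.18,-0.18,-0.18,-0.18,-0.18],
)

```text
time_s: 13.78
position: [0.5569, -0.2041, 0.0905]
tool_rot: [[0.943, -0.333, 0.0], [-0.333, -0.943, -0.001], [0.001, 0.001, -1.0]]
ft_force: [-0.7, -0.4, 1.2]
grip_width: 0.0292
gripper_force: 60.6
```

Request:
jog_arm(
  hand=[0.025,0.025,0.025,0.025,0.025],
  travel=[
    [0,0,-0.0003],
    [0,0,-0.0002],
    [0,0,-0.0002],
    [0,0,-0.0002],
    [0,0,-0.0002],
  ],
  yaw=[-0.18,-0.18,-0.18,-0.18,-0.18],
)

```text
time_s: 14.4
position: [0.5567, -0.2039, 0.0894]
tool_rot: [[0.326, -0.946, 0.0], [-0.946, -0.326, -0.0], [0.0, 0.0, -1.0]]
ft_force: [-1.1, 0.2, 1.8]
grip_width: 0.0291
gripper_force: 60.6
```

Request:
jog_arm(
  hand=[0.025,0.025,0.06,0.06,0.06],
  travel=[
    [0,0,-0.0002],
    [0,0,-0.0001],
    [0,0,0],
    [0,0,0],
    [0,0,0],
  ],
  yaw=[-0.18,-0.1,0,0,0],
)

```text
time_s: 15.02
position: [0.5568, -0.2038, 0.0889]
tool_rot: [[0.059, -0.998, 0.0], [-0.998, -0.059, -0.0], [0.0, -0.0, -1.0]]
ft_force: [-0.3, -0.8, -0.0]
grip_width: 0.0599
gripper_force: 0.0
```

Request:
jog_arm(
  hand=[0.06,0.06,0.06,0.06,0.06],
  travel=[
    [0,0,0],
    [0,0,0],
    [0,0,0],
    [0,0,0],
    [0,0,0],
  ],
  yaw=[0.17,0.18,0.18,0.18,0.18],
)

```text
time_s: 15.65
position: [0.5568, -0.2038, 0.0889]
tool_rot: [[0.816, -0.578, 0.0], [-0.578, -0.816, -0.0], [0.0, -0.0, -1.0]]
ft_force: [-1.3, 0.6, -0.5]
grip_width: 0.0602
gripper_force: 0.0
```

Request:
jog_arm(
  hand=[0.06,0.06,0.06,0.06,0.06],
  travel=[
    [0,0,0],
    [0,0,0],
    [0,0,0],
    [0,0,0],
    [0,0,0],
  ],
  yaw=[0.18,0.18,0.18,0.141,0],
)

```text
time_s: 16.27
position: [0.5568, -0.2038, 0.0889]
tool_rot: [[0.998, 0.057, -0.0], [0.057, -0.998, 0.0], [-0.0, -0.0, -1.0]]
ft_force: [1.0, -0.2, -0.1]
grip_width: 0.0601
gripper_force: 0.0
```

```bash
python3 - <<'E'
from h import *
s=env.observe();R=s['tool_rot'];print(s['position'],np.degrees(np.arctan2(R[1,0],R[0,0])),s['time_s'])
C,im=snap('wrist','w4'); z=im[150:400,160:480]; cv2.imwrite('pics/z4.png',cv2.resize(z,None,fx=2,fy=2))
E
```

```text
[ 0.55677966 -0.20379398  0.08889923] 3.2733226545349714 16.275
```

View pics/z4.png

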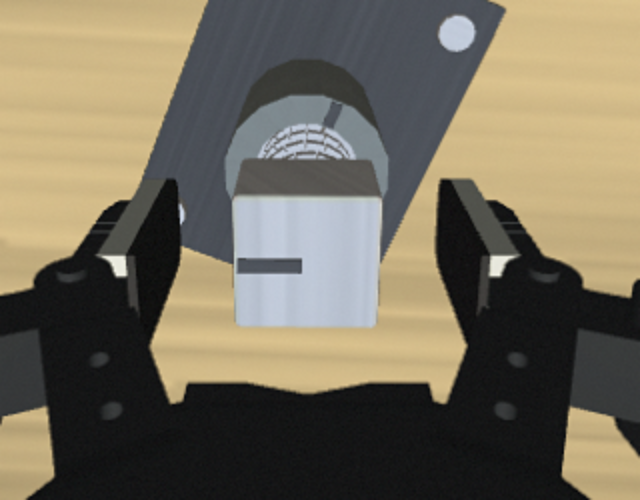

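The bolt is upright in the boss, its saw cut at image-left (about 93° world, as expected) and its flats parallel to the pads. I'll regrip and turn the remaining ~97°.

Request:
jog_arm(
  hand=[0.025,0.025,0.025,0.025,0.025],
  travel=[
    [0,0,0],
    [0,0,0],
    [0,0,0],
    [0,0,0],
    [0,0,0],
  ],
  yaw=[0,0,0,0,0],
)

```text
time_s: 16.95
position: [0.5569, -0.2038, 0.0891]
tool_rot: [[0.998, 0.058, 0.0], [0.058, -0.998, -0.0], [0.0, 0.0, -1.0]]
ft_force: [0.3, 0.5, 2.7]
grip_width: 0.0291
gripper_force: 59.4
```

Request:
jog_arm(
  hand=[0.025,0.025,0.025,0.025,0.025],
  travel=[
    [0,0,-0.0003],
    [0,0,-0.0002],
    [0,0,-0.0002],
    [0,0,-0.0002],
    [0,0,-0.0002],
  ],
  yaw=[-0.17,-0.17,-0.17,-0.17,-0.17],
)

```text
time_s: 17.58
position: [0.557, -0.2043, 0.0881]
tool_rot: [[0.698, -0.716, 0.001], [-0.716, -0.698, -0.001], [0.002, 0.0, -1.0]]
ft_force: [-0.3, -1.9, 3.0]
grip_width: 0.0292
gripper_force: 59.5
```

Request:
jog_arm(
  hand=[0.025,0.025,0.025,0.025,0.025],
  travel=[
    [0,0,-0.0003],
    [0,0,-0.0002],
    [0,0,-0.0002],
    [0,0,-0.0002],
    [0,0,-0.0001],
  ],
  yaw=[-0.17,-0.17,-0.17,-0.17,-0.17],
)

```text
time_s: 18.2
position: [0.557, -0.2043, 0.0871]
tool_rot: [[-0.077, -0.997, 0.001], [-0.997, 0.077, -0.001], [0.001, -0.001, -1.0]]
ft_force: [0.5, -1.3, 2.4]
grip_width: 0.0289
gripper_force: 59.4
```

Request:
jog_arm(
  hand=[0.025,0.025,0.025,0.025,0.025],
  travel=[
    [0,0,0],
    [0,0,0],
    [0,0,0],
    [0,0,0],
    [0,0,0],
  ],
  yaw=[0,0,0,0,0],
)

```text
time_s: 18.82
position: [0.5569, -0.204, 0.087]
tool_rot: [[-0.071, -0.997, 0.0], [-0.997, 0.071, -0.001], [0.0, -0.0, -1.0]]
ft_force: [0.6, -2.2, 5.1]
grip_width: 0.0291
gripper_force: 59.6
```

```bash
python3 -c "
from rig import env
print(env.observe()['q'],env.observe()['gripper_force']);print(env.close_job())"
```

```text
[-3.15405926e+01  3.49677040e+01  8.02736759e+01 -1.30970692e-02
  6.47203217e+01  1.52526164e+02] 59.643144607543945
the job is handed in; nothing more can be done
None
```

I handed the job in at about 19 s of robot time: the medium bolt stands upright in the boss, gripped at about 60 N. I turned it back until it dropped off the thread (about 6.5 mm), then forward about one full turn with one regrip. By the arm's readings its thread start is about 14 mm below the thread end. No pass or fail result came back.

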